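Put the washed paring knives away in the latched knife box

ROBOT

A 6-joint arm with a two-finger parallel gripper is mounted at the origin on a cart in front of the work surface, level with it; the furniture and walls round the work are solid. World frame = base frame: x ahead of the robot, y to its left, z up, the work surface at z = 0. Lengths are in mm, angles in rad, forces in N, time in s.
With the tool pointing down it reaches from about 250 to 775 mm from the base axis. Payload 4 kg.
Tool frame: the origin (TCP) lies between the finger pads; the fingertips stand 14 mm ahead of it and the grasp point (between the pads) lies 5 mm behind it; z points along the fingers, y is the line along which they close (so a half turn about z gives the same grasp; the last joint's range is limited). The gripper opens to 85 mm and grips with 20 to 120 N. Pads are 22 mm wide; open, the fingers measure 114 mm over their backs; the gripper's body (76 mm by 85 mm) begins 54 mm behind the grasp point. The pads swing forward as they close: fully open they stand 13 mm farther back than shut.
Start: joints at [-1.421, 0.087, 1.371, -0, 1.684, -0.103], TCP at [137.56, -532.535, 245.341] pointing down, gripper open.
Joint ranges: [-3.1, 3.1], [-0.76, 2.03], [0.27, 2.55], [-1.08, 4.22], [0.17, 2.65], [-2.57, 2.57]. Speed limits (rad/s): [2.79, 2.79, 3.14, 3.14, 3.14, 3.14].

INTERFACE

Orientations are given as a unit quaternion [w, x, y, z].
In Python, from rig import readout, vision, robot gives the robot as it stands.
- The arm moves only by the shell command python3 -m inch 'ROWS' [OPENING] [FORCE]. ROWS is JSON, a list of rows, each a list of 2 entries, a list of its own where there are three numbers: the shift along the world's x, y, z as a fraction of full scale, then the turn about the world's z as a fraction of full scale. In form: [[[dx, dy, dz], spin], ...]. A call has 1 to 8 rows; each row is the pose to reach, as a shift and turn from the pose commanded when the call began; what a row does not reach only later rows make up. Full scale, the value 1, is 0.5 m for a shift and 30 degrees for a turn. A row lasts 1/12 s, in which the tool goes at most 41.7 mm and 7.16 degrees, less where a joint would pass 70% of its speed; a pose out of reach is approached as far as the arm can. A call with a number of a shift or a turn outside -1 to 1 is refused whole. A call with a gripper value outside its range is refused whole. OPENING is the opening, from 0 (shut) to 1 (fully open), set as the call begins (- or left out, the last holds). The fingers move at their own pace and stop on an object; FORCE is the grip in N (left out, the last holds). Time passes only in rows, so rows that repeat a pose let the fingers close. It gives the time, the measured TCP pose, the force, the opening and the grip force at its end, in the units of the state.
- readout.get_state(): the state, without advancing time (a new reading comes with each control period).
- vision.snapshot(name): name is "side" or "top"; returns (picture, depth): 384x512x3 uint8, red, green, blue; 384x512 float32, mm along the optical axis (not along the pixel's ray), 0 where there is no reading.
- vision.camera_info(name): a dict with "mtx" (3x3 intrinsics, pixels), "view" (4x4, takes a point from world to camera coordinates). Camera axes: x right, y up, looking along -z (the intrinsics and any distortion apply to the point x, -y, -z); pixel columns grow to the right and rows downward; lengths in mm; the calibration is good to about 2 mm. A picture is of the moment at which its call begins. camera_info takes no time and is no camera call.
- robot.finish_job(): hands the job in; it is judged then, once.
The state is a dict: "clock": time; "joint_positions": joint angles; "joint_velocities": joint speeds; "effort": joint torques, N m; "ee_pos": TCP position; "orientation": TCP orientation; "wrist_force": force on the tool from outside, world axes, zero at the start; "moment": the same for the moment, N m; "width": finger opening in mm; "gripper_force": force on a finger pad.
Only numpy, scipy, OpenCV 4.12 (cv2) and the standard library are available. Lean on these libraries where they do the work, as an engineer would, in place of code of your own. Each camera call takes 0.05 s, during which the arm holds its last target. There are 200 camera calls.

TASK

The two paring knives on the drying mat have just been washed. Turn the catch on the lid of the knife box a quarter turn clockwise so that the lid springs up, then drop each knife blade-down into a compartment of its own, standing on the bottom of the box. Leave the lid up so that they can dry, and do not knock or push the glass, salt shaker or pepper mill.

Things in the scene. Friction and masses are not known exactly. Their poses are not given: they have to be found in the camera images.
- knife_box: White box fixed to the worktop, 68 mm deep (its x), 104 mm wide (its y), rim 178 mm above the worktop, with a wooden lid hinged along the far (+x) edge of the rim. Origin: centre of its underside; at yaw 0 its front (dark vent slots) faces the robot (-x). Walls 4 mm; a 4 mm divider, ending 16 mm below the rim, makes a left and a right compartment.
- left_compartment (a point): Centre of the bottom of the left (+y) compartment, 7 mm above the worktop; axes of the box. The compartment is 60 mm (x) by 46 mm (y), 171 mm deep to the rim, open at the top under the lid. A steel strike plate, 16 mm wide, juts 8 mm inward from the middle of the box's front wall at the rim, partly over both compartments' corners.
- right_compartment (a point): Centre of the bottom of the right (-y) compartment, 7 mm above the worktop; axes of the box. Mirror image of the left one.
- lid (a joint): Opening angle of the lid in rad: 0 shut, 1.75 fully up and leaning slightly back. A light spring (about 2 N at the front edge when shut) raises it by itself in about 2 s once the catch is free; it then stays up, its edge about 70 mm above the rim, behind the compartments. The lid is 68 x 106 x 8 mm, its top 8.5 mm above the rim when shut.
- catch (a joint): Angle of the catch in rad: 0 to 0.15 locked, with its bar lying front to back (along the box's x at 0); grows clockwise as seen from above, to the stop at 1.57 (bar across the box). The lid comes free at about 1.1. Stays where it is left; turns with about 0.05 N m.
- catch_grip (a point): On the axis of the catch, in the middle of its black bar handle, 26 mm behind the front edge of the lid. The bar is 34 mm long, 12 mm thick and 22 mm high; this point lies 13.5 mm above the lid's top and 11 mm below the bar's top. The catch is carried by the lid and rises with it.
- drying_mat: Grey mat, 200 x 220 x 3 mm, fixed on the worktop. Origin: centre of its underside.
- knife_black: Paring knife with black handle, 160 mm long, about 62 g, lying on its side. Origin: middle of its length, on its lower side; x points to the blade's tip, z is up as it lies. Handle 20 mm wide (y), 16 mm thick (z), from x = -80 to +14 mm; blade 18 mm wide, 2.5 mm thick, on to x = +80 mm at half the handle's thickness. Centre of mass near x = -20 mm.
- knife_black_tip (a point): Tip of the blade of the black knife (x = +80 mm, half thickness).
- knife_black_butt (a point): End of the handle of the black knife (x = -80 mm, half thickness).
- knife_red: Paring knife with a red handle; same shape, size and frame as the black one.
- knife_red_tip (a point): Tip of the blade of the red knife.
- knife_red_butt (a point): End of the handle of the red knife.
- salt_shaker: Salt shaker, 44 mm wide, 90 mm high, standing behind the mat; leave it alone. Origin: centre of its underside.
- pepper_mill: Wooden pepper mill, 58 mm wide, 170 mm high; leave it alone. Origin: centre of its underside.
- tumbler: Glass tumbler, 81 mm wide, 93 mm high, at the left; leave it alone. Origin: centre of its underside.
Not all that is in view belongs to the job. Several things have the shape of the knife_black; the one meant has the colours described above.

How it is judged (in metres and radians):
On the way, in this order (a step that is already met when the one before it is completed fails the run):
1. the catch is turned and the lid of the knife box has sprung up (value of joint catch above 1 rad and value of joint lid above 1.3 rad), for 0.2 s.
2. one knife stands blade-down in a compartment (((z of knife_black_tip in the frame of left_compartment below 0.02 m and x of knife_black_butt in the frame of left_compartment between -0.032 and 0.032 m and y of knife_black_butt in the frame of left_compartment between -0.025 and 0.025 m and z of knife_black_butt in the frame of left_compartment above 0.14 m) or (z of knife_black_tip in the frame of right_compartment below 0.02 m and x of knife_black_butt in the frame of right_compartment between -0.032 and 0.032 m and y of knife_black_butt in the frame of right_compartment between -0.025 and 0.025 m and z of knife_black_butt in the frame of right_compartment above 0.14 m) or (z of knife_red_tip in the frame of left_compartment below 0.02 m and x of knife_red_butt in the frame of left_compartment between -0.032 and 0.032 m and y of knife_red_butt in the frame of left_compartment between -0.025 and 0.025 m and z of knife_red_butt in the frame of left_compartment above 0.14 m) or (z of knife_red_tip in the frame of right_compartment below 0.02 m and x of knife_red_butt in the frame of right_compartment between -0.032 and 0.032 m and y of knife_red_butt in the frame of right_compartment between -0.025 and 0.025 m and z of knife_red_butt in the frame of right_compartment above 0.14 m))), for 0.2 s.
At the end, for the whole second after the job is handed in: Lid up (over 1.3 rad). One knife in the left, the other in the right compartment, either way round, let go and at rest: blade tip inside its compartment less than 20 mm above the bottom, handle end above it in the same compartment, more than 140 mm above the bottom (value of joint lid above 1.3 rad and (((z of knife_black_tip in the frame of left_compartment below 0.02 m and x of knife_black_butt in the frame of left_compartment between -0.032 and 0.032 m and y of knife_black_butt in the frame of left_compartment between -0.025 and 0.025 m and z of knife_black_butt in the frame of left_compartment above 0.14 m) and (z of knife_red_tip in the frame of right_compartment below 0.02 m and x of knife_red_butt in the frame of right_compartment between -0.032 and 0.032 m and y of knife_red_butt in the frame of right_compartment between -0.025 and 0.025 m and z of knife_red_butt in the frame of right_compartment above 0.14 m)) or ((z of knife_black_tip in the frame of right_compartment below 0.02 m and x of knife_black_butt in the frame of right_compartment between -0.032 and 0.032 m and y of knife_black_butt in the frame of right_compartment between -0.025 and 0.025 m and z of knife_black_butt in the frame of right_compartment above 0.14 m) and (z of knife_red_tip in the frame of left_compartment below 0.02 m and x of knife_red_butt in the frame of left_compartment between -0.032 and 0.032 m and y of knife_red_butt in the frame of left_compartment between -0.025 and 0.025 m and z of knife_red_butt in the frame of left_compartment above 0.14 m))) and linear speed of each of knife_black, knife_red below 0.03 m/s); the robot touches nothing.
It fails at once if the tumbler was pushed more than 30 mm or knocked over (distance of tumbler from where it was at the start of the episode above 0.03 m or angle between tumbler's own z axis and vertical above 0.5 rad).
It fails at once if the salt shaker was pushed more than 30 mm or knocked over (distance of salt_shaker from where it was at the start of the episode above 0.03 m or angle between salt_shaker's own z axis and vertical above 0.5 rad).
It fails at once if the pepper mill was pushed more than 30 mm or knocked over (distance of pepper_mill from where it was at the start of the episode above 0.03 m or angle between pepper_mill's own z axis and vertical above 0.5 rad).
It also fails if it takes over 72 s, if anything falls off the work surface, if the arm or the gripper's body presses on something with over 40 N, if the wrist force passes 120 N, or if a joint passes its speed limit or range.

## Working session

There is one attempt and no reset: what is moved stays moved. The work goes in short steps, Python scripts to look and compute and a shell command to move; the robot and the scene stay as the last step left them, time stands still between calls to the robot, and variables do not carry over. Pictures are saved under pics/ and viewed, at most 10 in all, crops included, and the job is handed in when it is done.

```bash
ls; mkdir -p pics; python3 - <<'E'
from rig import readout, vision
import cv2, numpy as np
for n in("side","top"):
    p,d=vision.snapshot(n); np.savez(f"pics/{n}0.npz",p=p,d=d); cv2.imwrite(f"pics/{n}0.png",p[:,:,::-1])
    c=vision.camera_info(n); print(n,np.round(c["mtx"],1).tolist(),np.round(c["view"],3).tolist(),[k for k in c])
print(readout.get_state())
E
```

```text
pics
side [[383.5, 0.0, 252.3], [0.0, 383.5, 189.0], [0.0, 0.0, 1.0]] [[-0.911, -0.411, 0.024, 493.907], [0.196, -0.38, 0.904, -270.623], [-0.362, 0.829, 0.427, -941.517], [0.0, 0.0, 0.0, 1.0]] ['mtx', 'view']
top [[423.6, 0.0, 254.3], [0.0, 423.6, 196.7], [0.0, 0.0, 1.0]] [[0.52, -0.854, 0.0, -376.234], [0.835, 0.508, 0.211, -464.621], [-0.18, -0.109, 0.977, -1333.962], [0.0, 0.0, 0.0, 1.0]] ['mtx', 'view']
{'clock': 0.1, 'joint_positions': array([-1.42108196e+00,  8.78877401e-02,  1.37211987e+00,  6.21126948e-06,
        1.68357888e+00, -1.03090607e-01]), 'joint_velocities': array([-1.14886641e-03, -4.79107199e-05, -3.64381773e-03,  1.59636596e-03,
       -2.52240699e-04,  5.16890480e-04]), 'effort': array([ 2.46699296e-03, -3.53016007e+01, -3.14217174e+01,  4.00178476e-05,
        7.94796331e-03,  6.25883345e-06]), 'ee_pos': array([ 137.50629556, -532.10297569,  244.24400524]), 'orientation': array([-9.96720536e-04,  9.92021300e-01,  1.26066437e-01, -2.01525513e-05]), 'wrist_force': array([-0.80057158, -0.79602896,  0.34582302]), 'moment': array([ 0.00267916, -0.03194365, -0.01152995]), 'gripper_force': 0.0, 'width': 85.450597994173}
```

View pics/side0.png

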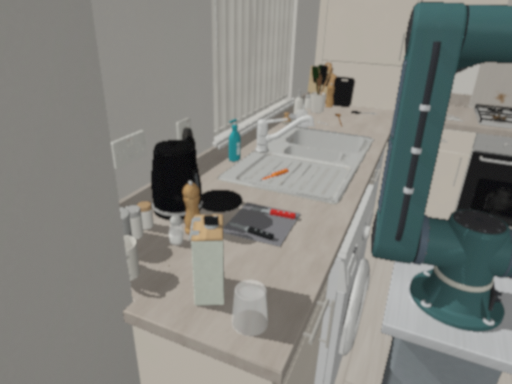

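View pics/top0.png

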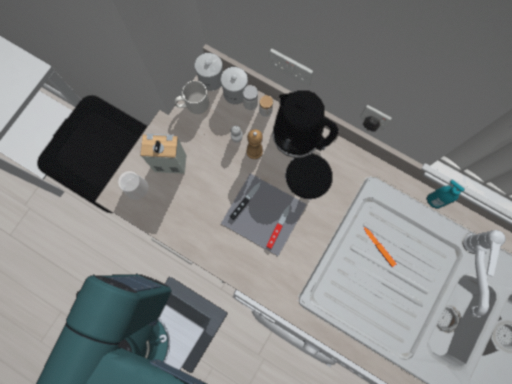

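```bash
cat > h.py <<'E'
from rig import readout, vision
import cv2, numpy as np
def load(n): z=np.load(f"pics/{n}.npz"); return z["p"],z["d"]
def snap(n,tag):
    p,d=vision.snapshot(n); np.savez(f"pics/{n}{tag}.npz",p=p,d=d); return p,d
def crop(p,box,f,name):
    u0,v0,u1,v1=box; cv2.imwrite(f"pics/{name}.png",cv2.resize(p[v0:v1,u0:u1,::-1],None,fx=f,fy=f,interpolation=cv2.INTER_CUBIC))
def world(n,d):
    "depth picture -> world points per pixel"
    c=vision.camera_info(n); K=c["mtx"]; V=np.linalg.inv(c["view"])
    v,u=np.mgrid[:d.shape[0],:d.shape[1]]
    P=np.stack([(u-K[0,2])/K[0,0]*d,-(v-K[1,2])/K[1,1]*d,-d,np.ones_like(d)],-1)
    return (P@V.T)[...,:3]
def proj(n,X):
    c=vision.camera_info(n); q=np.append(X,1)@np.array(c["view"]).T; K=c["mtx"]
    return K[0,0]*q[0]/-q[2]+K[0,2], K[1,1]*-q[1]/-q[2]+K[1,2]
def ray(n,u,v):
    c=vision.camera_info(n); K=c["mtx"]; V=np.linalg.inv(c["view"])
    r=V[:3,:3]@np.array([(u-K[0,2])/K[0,0],-(v-K[1,2])/K[1,1],-1]); return V[:3,3],r
def at_z(n,u,v,z):
    o,r=ray(n,u,v); return o+r*(z-o[2])/r[2]
E
python3 - <<'E'
from h import *
p,d=load("top0"); W=world("top",d)
a=cv2.resize(p[125:180,125:215],None,fx=7,fy=7,interpolation=cv2.INTER_CUBIC)
b=cv2.resize(p[175:255,215:305],None,fx=7,fy=7,interpolation=cv2.INTER_CUBIC)
cv2.imwrite("pics/cropa.png",cv2.resize(cv2.vconcat([a[:385],b[:,:]])[:,:,::-1],None,fx=.6,fy=.6))
for u,v in [(143,140),(175,140),(158,155),(158,147),(240,208),(277,233),(260,205),(110,240)]: print(u,v,d[v,u],W[v,u].round(1))
# lid top / knives
hsv=cv2.cvtColor(p,cv2.COLOR_RGB2HSV)
m=(W[...,2]>175)&(W[...,2]<200); m[:,:130]=0;m[:,190:]=0;m[:120]=0;m[185:]=0
xy=W[m][:,:2].astype(np.float32); print("lid",m.sum(),cv2.minAreaRect(xy),np.median(W[m][:,2]))
m=(W[...,2]>205)&(W[...,2]<230); m[:,:130]=0;m[:,190:]=0;m[:120]=0;m[185:]=0
print("catch",m.sum(),W[m].mean(0),cv2.minAreaRect(W[m][:,:2].astype(np.float32)), np.argwhere(m).mean(0))
for nm,(u0,v0,u1,v1) in dict(black=(222,185,262,228),red=(260,210,292,255)).items():
    s=hsv[v0:v1,u0:u1]; w=W[v0:v1,u0:u1]
    k=(s[...,2]<60) if nm=="black" else (s[...,1]>150)
    q=w[k]; print(nm,k.sum(),q.mean(0).round(1),np.percentile(q[:,2],[10,50,90]),cv2.minAreaRect(q[:,:2].astype(np.float32)),(np.argwhere(k).mean(0)+[v0,u0]))
E
```

```text
143 140 1279.0481 [541.8 282.8 187.9]
175 140 1282.515 [592.7 201.4 184.6]
158 155 1268.6772 [526.1 217.4 188.2]
158 147 1249.2753 [543.  222.6 211.8]
240 208 1402.5303 [540.  -56.4  23.2]
277 233 1388.6328 [ 532.6 -203.4   19.6]
260 205 1421.3528 [ 585.9 -106.2    6.9]
110 240 2316.0503 [ 152.9  575.9 -912. ]
lid 753 ((553.9882202148438, 234.38499450683594), (73.78926849365234, 105.82783508300781), 28.44655418395996) 187.05629597624466
catch 51 [545.04160072 229.04974036 210.25249507] ((545.3126220703125, 229.61911010742188), (34.04475402832031, 12.776702880859375), 20.66913414001465) [145.50980392 156.68627451]
black 80 [538.8 -55.4  18.8] [15.58327347 18.62014428 22.31340754] ((537.9943237304688, -54.048912048339844), (16.75534439086914, 80.90119171142578), 83.02532958984375) [208.4125 239.6   ]
red 107 [ 519.8 -199.7   31.8] [15.15658759 18.91190464 22.87677491] ((451.378662109375, -208.49423217773438), (221.14878845214844, 18.1907901763916), 7.145444393157959) [235.35514019 274.1682243 ]
```

View pics/cropa.png

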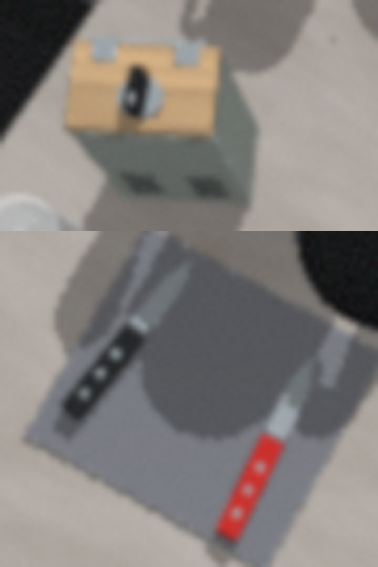

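```bash
python3 - <<'E'
from h import *
P=lambda cx,cy,lo=0:(125+cx/4.2,125+cy/4.2) if not lo else (215+cx/4.2,175+(cy-231)/4.2)
def A(a): return np.degrees(np.arctan2(a[1],a[0]))
fl,fr,bl,br=[at_z("top",*P(*q),186.5) for q in [(65,127),(215,134),(75,40),(220,47)]]
print([x.round(1)[:2] for x in (fl,fr,bl,br)],A(fl-fr)-90,A(bl-br)-90,A(bl-fl),A(br-fr),np.mean([fl,fr,bl,br],0))
for n,b,t in [("black",(72,413),(190,263)),("red",(228,537),(318,360))]:
    B=at_z("top",*P(*b,1),11+6);T=at_z("top",*P(*t,1),11); print(n,B[:2],T[:2],A(T-B),np.linalg.norm(T-B),(B+T)/2)
# colour-segmented handles: median pixel -> z=19 plane, PCA
p,d=load("top0");W=world("top",d);hsv=cv2.cvtColor(p,cv2.COLOR_RGB2HSV)
for nm,(u0,v0,u1,v1) in dict(black=(225,190,252,224),red=(262,218,290,252)).items():
    s=hsv[v0:v1,u0:u1]; k=(s[...,2]<60) if nm=="black" else (s[...,1]>150)&((s[...,0]<8)|(s[...,0]>172))
    n,l,st,c=cv2.connectedComponentsWithStats(k.astype(np.uint8)); i=1+st[1:,4].argmax(); yx=np.argwhere(l==i)+[v0,u0]
    X=np.array([at_z("top",x,y,19)[:2] for y,x in yx]); e=np.linalg.eigh(np.cov(X.T))[1][:,1]
    print(nm,len(X),X.mean(0),A(e),np.ptp((X-X.mean(0))@e),np.median([W[y,x,2] for y,x in yx]))
# side view
p,d=load("side0");W=world("side",d);hsv=cv2.cvtColor(p,cv2.COLOR_RGB2HSV)
for nm,(u0,v0,u1,v1) in dict(black=(240,222,285,245),red=(262,203,305,225)).items():
    s=hsv[v0:v1,u0:u1]; k=(s[...,2]<60) if nm=="black" else (s[...,1]>150)&((s[...,0]<8)|(s[...,0]>172))
    n,l,st,c=cv2.connectedComponentsWithStats(k.astype(np.uint8)); i=1+st[1:,4].argmax(); yx=np.argwhere(l==i)+[v0,u0]
    X=np.array([at_z("side",x,y,14)[:2] for y,x in yx]);e=np.linalg.eigh(np.cov(X.T))[1][:,1]
    print("side",nm,len(X),X.mean(0),A(e),np.ptp((X-X.mean(0))@e),np.median([W[y,x] for y,x in yx],0))
m=(W[...,2]>204)&(W[...,2]<225); m[:, :185]=0;m[:,240:]=0;m[:205]=0;m[240:]=0
print("side catch",m.sum(),W[m].mean(0),W[m].max(0)); m=(W[...,2]>150)&(W[...,2]<190)&(W[...,1]>150)&(W[...,1]<300)&(W[...,0]>480)&(W[...,0]<620);print("lid side",W[m].mean(0),W[m].max(0))
for n,pt in [("side",(545,229,199)),("top",(545,229,199))]: print(proj(n,pt))
# obstacles
p,d=load("top0");W=world("top",d)
for nm,(u,v) in dict(tumbler=(129,182),salt=(236,132),mill=(255,136)).items(): print(nm,W[v,u])
E
```

```text
[array([498.4, 262.5]), array([549.7, 168.2]), array([556.3, 293.7]), array([606.2, 201.3])] 28.539779973475447 28.413796702848046 28.26985714528918 30.395267180146316 [552.64982872 231.42586544 186.5       ]
black [497.78622978 -51.64171011] [651.65205457 -67.3596326 ] -5.832728021538803 154.782896748541 [574.71914217 -59.50067136  14.        ]
red [ 478.08785351 -206.63277869] [ 636.52384479 -195.60026602] 3.983297517363329 158.93294078782623 [ 557.30584915 -201.11652235   14.        ]
black 80 [538.79937883 -55.41882377] 173.78282951489473 80.8856042823478 18.620144276887686
red 107 [ 521.33347959 -199.35795573] -174.95441134435126 81.14650424692519 18.911904643779508
side black 108 [538.51227707 -48.01130502] 169.4458856156624 89.11870268896413 [538.27877822 -44.63484189  16.24316535]
side red 94 [ 518.88252229 -193.92803036] -177.74948077093836 83.14380725325171 [ 517.23083223 -191.89833412   15.58581171]
side catch 71 [543.29963086 233.83000843 208.99288908] [560.08526336 243.09064384 212.6309215 ]
lid side [541.19068578 260.25906131 178.52953863] [605.21067349 297.22031056 189.94620237]
(np.float64(211.48223544477867), np.float64(220.6352988485983))
(np.float64(157.54244548232856), np.float64(146.76876054489233))
tumbler [417.7099938  280.0337237   95.78434719]
salt [739.8204297   80.15997648  87.61780362]
mill [738.1881791    6.32639769 157.54395361]
```

The mat carries the black knife (handle at pixel 240,208) and the red one (277,233) in the top view. The orange-handled item at (378,246) lies on the drainer and isn't wanted: the wanted knives are the black- and red-handled ones on the mat, as the crop confirms. The box lid is at (158,145), yaw ≈ 28.5°, with the catch at (157,146).

```bash

python3 -m inch '[[[0.116,0.218,0.09],1],[[0.116,0.218,0.09],1],[[0.116,0.218,0.09],1],[[0.116,0.218,0.09],1],[[0.116,0.218,0.09],1]]' 1 60
for i in 1; do :; done
python3 -m inch '[[[0.116,0.218,0],1],[[0.116,0.218,0],1],[[0.116,0.218,0],1],[[0.116,0.218,0],1],[[0.116,0.218,0],1]]'
python3 -m inch '[[[0.116,0.218,0],1],[[0.116,0.218,0],1],[[0.116,0.218,0],1],[[0.116,0.218,0],1],[[0.116,0.218,0],1]]'
python3 -m inch '[[[0.116,0.218,0],1],[[0.116,0.218,0],1],[[0.116,0.218,0],1],[[0.116,0.218,0],1],[[0.116,0.218,0],1]]'
python3 -m inch '[[[0.116,0.218,0],1],[[0.116,0.218,0],1],[[0.116,0.218,0],1],[[0.116,0.218,0],1],[[0.116,0.218,0],1]]'
python3 -m inch '[[[0.116,0.218,0],1],[[0.116,0.218,0],1],[[0.116,0.218,0],1],[[0.116,0.218,0],1],[[0.116,0.218,0],1]]'
python3 -m inch '[[[0.119,0.217,0],0.25],[[0.119,0.217,0],0.25],[[0.119,0.217,0],0.25],[[0.119,0.217,0],0.25],[[0.119,0.217,0],0.25],[[0.119,0.217,0],0.25]]'
python3 -c "
from h import *
s=readout.get_state();print(s['joint_positions'].round(3))"
```

```text
clock: 0.52
ee_pos: [196.8, -422.2, 292.2]
orientation: [0.002, 0.924, 0.381, 0.0]
wrist_force: [0.1, -0.1, -0.1]
width: 85.5
gripper_force: 0.0
clock: 0.93
ee_pos: [254.0, -313.7, 289.6]
orientation: [-0.0, 0.795, 0.607, -0.0]
wrist_force: [-0.0, -0.3, 0.7]
width: 85.5
gripper_force: 0.0
clock: 1.35
ee_pos: [312.2, -205.2, 289.6]
orientation: [-0.0, 0.611, 0.791, -0.0]
wrist_force: [-1.6, -0.0, 0.3]
width: 85.3
gripper_force: 0.0
clock: 1.77
ee_pos: [370.2, -96.8, 289.5]
orientation: [-0.001, 0.387, 0.922, -0.0]
wrist_force: [-0.3, -0.6, -0.0]
width: 85.4
gripper_force: 0.0
clock: 2.18
ee_pos: [428.3, 11.3, 289.3]
orientation: [-0.001, 0.137, 0.991, -0.001]
wrist_force: [-0.7, -0.7, 0.2]
width: 85.4
gripper_force: 0.0
clock: 2.6
ee_pos: [486.7, 119.6, 289.0]
orientation: [-0.001, -0.123, 0.992, -0.001]
wrist_force: [-0.1, 0.1, -0.0]
width: 85.4
gripper_force: 0.0
clock: 3.1
ee_pos: [545.6, 227.0, 290.2]
orientation: [-0.0, -0.187, 0.982, -0.001]
wrist_force: [0.4, -1.4, -0.6]
width: 85.3
gripper_force: 0.0
[ 2.990e-01  1.760e-01  1.183e+00 -1.000e-03  1.783e+00 -1.648e+00]
```

```bash

python3 -m inch '[[[0,0,-0.06],0],[[0,0,-0.12],0],[[0,0,-0.15],0],[[0,0,-0.17],0],[[0,0,-0.17],0],[[0,0,-0.17],0]]'
python3 -m inch '[[[0,0,0],0],[[0,0,0],0],[[0,0,0],0],[[0,0,0],0],[[0,0,0],0],[[0,0,0],0],[[0,0,0],0],[[0,0,0],0]]' 0 60
python3 -c "
from h import *
p,d=snap('side','1');q,d=snap('top','1')
cv2.imwrite('pics/c1.png',np.hstack([cv2.resize(p[170:260,160:260,::-1],None,fx=4,fy=4),cv2.resize(q[100:190,110:210,::-1],None,fx=4,fy=4)]))"
```

```text
clock: 3.6
ee_pos: [545.3, 228.5, 206.5]
orientation: [0.001, -0.189, 0.982, -0.0]
wrist_force: [-0.6, -0.1, 1.1]
width: 85.8
gripper_force: 0.0
clock: 4.27
ee_pos: [545.1, 230.3, 205.8]
orientation: [0.0, -0.191, 0.982, 0.0]
wrist_force: [-0.9, 0.3, 2.6]
width: 10.9
gripper_force: 61.9
```

View pics/c1.png

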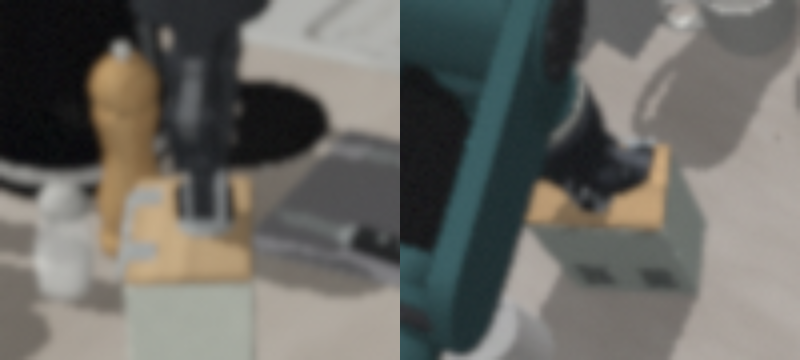

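The fingers hold the catch bar (width ≈ 11 mm). Now I turn it clockwise.

```bash

python3 -m inch '[[[0,0,0],-0.2],[[0,0,0],-0.4],[[0,0,0],-0.6],[[0,0,0],-0.8],[[0,0,0],-1],[[0,0,0],-1]]'
python3 -m inch '[[[0,0,0],-0.2],[[0,0,0],-0.4],[[0,0,0],-0.6],[[0,0,0],-0.8],[[0,0,0],-1],[[0,0,0],-1]]'
python3 -m inch '[[[0,0,0],-0.2],[[0,0,0],-0.4],[[0,0,0],-0.6],[[0,0,0],-0.6],[[0,0,0],-0.6]]'
python3 -m inch '[[[0,0,0],0],[[0,0,0],0],[[0,0,0],0],[[0,0,0.02],0]]' 0.6
python3 -m inch '[[[-0.02,-0.01,0.08],0],[[-0.05,-0.03,0.16],0],[[-0.11,-0.07,0.24],0],[[-0.18,-0.12,0.28],0],[[-0.25,-0.17,0.28],0],[[-0.25,-0.25,0.28],0],[[-0.25,-0.32,0.28],0],[[-0.25,-0.4,0.28],0]]'
```

```text
clock: 4.87
ee_pos: [545.0, 230.8, 205.7]
orientation: [0.0, 0.07, 0.998, 0.001]
wrist_force: [-1.4, 3.4, 2.1]
width: 10.5
gripper_force: 62.0
clock: 5.37
ee_pos: [545.2, 231.3, 205.4]
orientation: [0.0, 0.325, 0.946, 0.001]
wrist_force: [-0.2, 5.2, 0.0]
width: 10.8
gripper_force: 61.9
clock: 5.78
ee_pos: [545.4, 231.5, 205.3]
orientation: [-0.0, 0.467, 0.884, 0.002]
wrist_force: [1.9, 7.2, -0.4]
width: 10.6
gripper_force: 61.7
clock: 6.12
ee_pos: [543.8, 229.0, 212.9]
orientation: [-0.002, 0.469, 0.883, -0.002]
wrist_force: [-0.5, 0.2, -0.1]
width: 51.5
gripper_force: 0.0
clock: 6.78
ee_pos: [418.3, 31.3, 357.2]
orientation: [0.002, 0.468, 0.884, 0.0]
wrist_force: [1.5, -0.6, -0.1]
width: 51.1
gripper_force: 0.0
```

```bash

python3 -m inch '[[[0.08,-0.08,-0.1],1],[[0.08,-0.08,-0.2],1],[[0.08,-0.08,-0.3],1],[[0.08,-0.08,-0.4],1],[[0.08,-0.08,-0.4],1],[[0.08,-0.08,-0.4],1]]' 0.6 20
python3 -m inch '[[[0.089,-0.078,0],0.67],[[0.089,-0.078,0],0.67],[[0.089,-0.078,-0.06],0.67],[[0.089,-0.078,-0.12],0.67],[[0.089,-0.078,-0.19],0.67],[[0.089,-0.078,-0.19],0.67]]'
python3 -c "
from h import *
p,d=snap('side','2');q,d=snap('top','2')
cv2.imwrite('pics/c2.png',np.hstack([cv2.resize(p[180:270,180:310,::-1],None,fx=3,fy=3),cv2.resize(q[120:260,130:300,::-1],None,fx=2.29,fy=1.93)]))"
```

```text
clock: 7.28
ee_pos: [454.9, -7.6, 147.5]
orientation: [-0.008, 0.225, 0.974, -0.001]
wrist_force: [-2.0, 0.4, -1.5]
width: 51.3
gripper_force: 0.0
clock: 7.78
ee_pos: [500.5, -45.9, 55.3]
orientation: [-0.006, 0.052, 0.999, 0.001]
wrist_force: [-1.6, -0.4, -0.7]
width: 51.2
gripper_force: 0.0
```

View pics/c2.png

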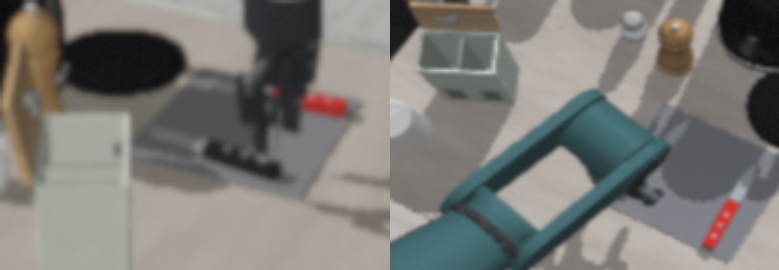

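The lid is up and both compartments are visible (composite, near 420–510, 55). The fingers straddle the black knife's butt end. Now I lower and grip.

```bash

python3 -m inch '[[[0,0,-0.04],0],[[0,0,-0.079],0],[[0,0,-0.079],0],[[0,0,-0.079],0],[[0,0,-0.079],0]]'
python3 -m inch '[[[0,0,0],0],[[0,0,0],0],[[0,0,0],0],[[0,0,0],0],[[0,0,0],0],[[0,0,0],0],[[0,0,0],0]]' 0 20
python3 -m inch '[[[0,0,0.07],0],[[0,0,0.14],0],[[0,0,0.22],0],[[0,0,0.3],0],[[0,0,0.4],0],[[0,0,0.4],0],[[0,0,0.4],0],[[0,0,0.4],0]]'
python3 -c "
from h import *
p,d=snap('side','3');q,d=snap('top','3')
cv2.imwrite('pics/c3.png',np.hstack([cv2.resize(p[130:270,180:310,::-1],None,fx=3,fy=3),cv2.resize(q[120:260,150:300,::-1],None,fx=2.67,fy=3)]))"
```

```text
clock: 8.3
ee_pos: [506.7, -46.9, 24.0]
orientation: [0.002, 0.052, 0.999, -0.0]
wrist_force: [0.2, 0.7, -0.3]
width: 51.6
gripper_force: 0.0
clock: 8.88
ee_pos: [505.7, -46.8, 22.5]
orientation: [0.001, 0.052, 0.999, -0.0]
wrist_force: [-0.9, -0.2, 6.2]
width: 19.5
gripper_force: 20.1
clock: 9.55
ee_pos: [504.5, -46.5, 220.6]
orientation: [0.0, 0.052, 0.999, 0.0]
wrist_force: [0.3, -0.3, -0.6]
width: 19.2
gripper_force: 20.4
```

View pics/c3.png

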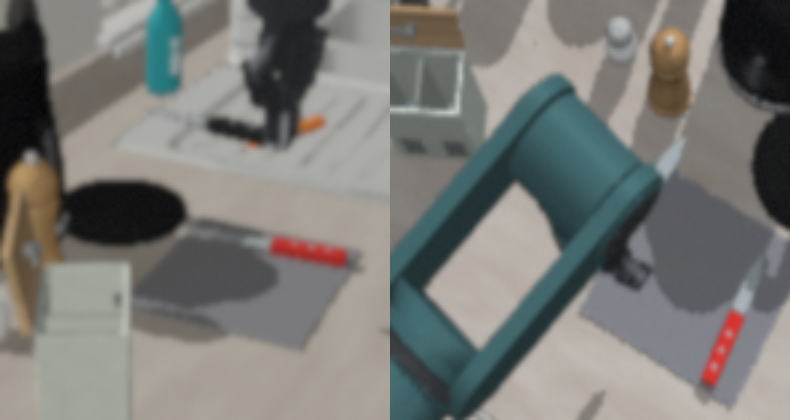

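The knife hangs level from the butt at 20 N, with no pivot. I'll check close above the mat whether a slightly wider opening lowers the grip force enough to let it swing.

```bash

python3 -m inch '[[[0,0,-0.08],0],[[0,0,-0.16],0],[[0,0,-0.24],0],[[0,0,-0.3],0],[[0,0,-0.33],0],[[0,0,-0.33],0],[[0,0,-0.33],0]]' 
for o in 1; do
python3 -m inch '[[[0,0,0],0],[[0,0,0],0]]' 0.2
python3 -m inch '[[[0,0,0],0],[[0,0,0],0]]' 0.215
python3 -m inch '[[[0,0,0],0],[[0,0,0],0]]' 0.22
python3 -m inch '[[[0,0,0],0],[[0,0,0],0]]' 0.223
done | grep -E "width|gripper_f|force"
```

```text
clock: 10.23
ee_pos: [502.4, -46.1, 53.0]
orientation: [-0.003, 0.052, 0.999, 0.001]
wrist_force: [-0.8, 0.5, -0.4]
width: 19.5
gripper_force: 20.4
wrist_force: [1.4, 0.1, 0.8]
width: 19.5
gripper_force: 20.4
wrist_force: [0.3, -0.8, -0.6]
width: 19.4
gripper_force: 20.4
wrist_force: [0.3, -0.6, -0.2]
width: 19.2
gripper_force: 20.4
wrist_force: [0.0, -0.2, -1.4]
width: 19.6
gripper_force: 20.4
```

```bash

(python3 -m inch '[[[0,0,0],0],[[0,0,0],0]]' 0.226
python3 -m inch '[[[0,0,0],0],[[0,0,0],0]]' 0.228
python3 -m inch '[[[0,0,0],0],[[0,0,0],0]]' 0.23
python3 -m inch '[[[0,0,0],0],[[0,0,0],0]]' 0.232
python3 -m inch '[[[0,0,0],0],[[0,0,0],0]]' 0.234
python3 -m inch '[[[0,0,0],0],[[0,0,0],0]]' 0.236) | grep -E "width|gripper_f"
python3 -c "
from h import *
q,d=snap('side','4');W=world('side',d)
hsv=cv2.cvtColor(q,cv2.COLOR_RGB2HSV)
print(proj('side',(500,-46,50)),proj('side',(620,-60,50)),proj('side',(600,-60,11)))
cv2.imwrite('pics/c4.png',cv2.resize(q[180:260,190:310,::-1],None,fx=4,fy=4))
"
```

```text
width: 19.3
gripper_force: 19.3
width: 19.5
gripper_force: 14.6
width: 19.8
gripper_force: 10.1
width: 19.5
gripper_force: 5.1
width: 20.1
gripper_force: 0.0
width: 20.1
gripper_force: 0.0
(np.float64(271.94352667637634), np.float64(226.11205904334741)) (np.float64(237.76444899770237), np.float64(215.1591534910937)) (np.float64(243.3820778394849), np.float64(227.43359500309776))
```

View pics/c4.png

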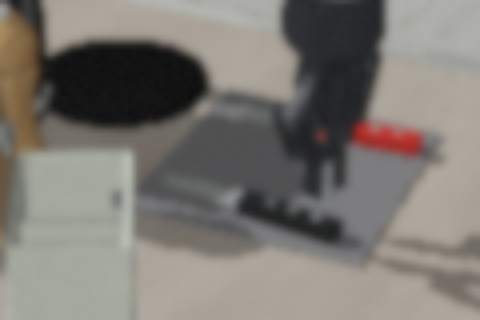

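```bash
cat >> h.py <<'E'
def profile(tag,ang=-6.0,knife_z=None,cams=("side","top")):
    "points in the vertical plane of the held knife: s forward from TCP, z; line fit below/ahead of the fingers"
    s=readout.get_state(); t=s["ee_pos"]; a=np.radians(ang); f=np.array([np.cos(a),np.sin(a)]); l=np.array([-f[1],f[0]])
    for n in cams:
        p,d=snap(n,tag); W=world(n,d); q=W[d>0]; r=q[:,:2]-t[:2]; S=r@f; L=r@l; Z=q[:,2]
        m=(abs(L)<22)&(S>-20)&(S<165)&(Z>13)&((Z<t[2]-20)|(S>45))&(Z<t[2]+25)
        S,L,Z=S[m],L[m],Z[m]; print(n,"tcp",t.round(1),"n",m.sum())
        if m.sum()>10:
            h,_,_=np.histogram2d(S,Z-t[2],bins=[np.arange(-20,166,20),np.arange(-180,31,20)]); print(h.astype(int))
            print("s range",np.percentile(S,[2,50,98]).round(),"z-tcp",np.percentile(Z-t[2],[2,50,98]).round(),"L",np.median(L).round(1))
E
python3 -m inch '[[[0,0,0],0]]' 0.6 20
python3 - <<'E'
from h import *
q,d=load("side4"); W=world("side",d); hsv=cv2.cvtColor(q,cv2.COLOR_RGB2HSV)
m=(hsv[...,2]<60)&(W[...,2]>8)&(W[...,2]<30)&(W[...,0]>470)&(W[...,0]<620)&(abs(W[...,1]+50)<40)
X=W[m]; e=np.linalg.eigh(np.cov(X[:,:2].T))[1][:,1]; c=X.mean(0); print(m.sum(),c,np.degrees(np.arctan2(e[1],e[0])),np.percentile((X[:,:2]-c[:2])@e,[0,3,97,100]))
E
```

```text
clock: 12.03
ee_pos: [504.7, -46.5, 55.9]
orientation: [0.0, 0.052, 0.999, 0.0]
wrist_force: [-0.2, -1.1, -0.5]
width: 30.9
gripper_force: 0.0
109 [530.4792572  -42.95582962  15.67249163] 172.02939274751844 [-40.07127901 -38.881725    39.90274196  42.2084075 ]
```

```bash

python3 -m inch '[[[-0.018,0,-0.02],0],[[-0.018,0,-0.05],0],[[-0.018,0,-0.07],0],[[-0.018,0,-0.07],0],[[-0.018,0,-0.07],0],[[-0.018,0,-0.07],0]]'
python3 -m inch '[[[0,0,0],0],[[0,0,0],0],[[0,0,0],0],[[0,0,0],0],[[0,0,0],0],[[0,0,0],0]]' 0 20
python3 -m inch '[[[0,0,0.02],0],[[0,0,0.04],0],[[0,0,0.06],0],[[0,0,0.06],0]]' 0.23
python3 -m inch '[[[0,0,0],0],[[0,0,0],0],[[0,0,0],0]]' 0.232
python3 -c "
from h import *
profile('5')"
python3 -m inch '[[[0,0,0],0],[[0,0,0],0],[[0,0,0],0]]' 0.2328
python3 -c "
from h import *
profile('6')"
```

```text
clock: 12.53
ee_pos: [496.1, -46.6, 21.4]
orientation: [0.0, 0.052, 0.999, -0.0]
wrist_force: [-0.7, -0.3, -0.6]
width: 51.3
gripper_force: 0.0
clock: 13.03
ee_pos: [496.3, -46.6, 21.6]
orientation: [0.001, 0.052, 0.999, -0.0]
wrist_force: [-0.1, -0.0, 4.1]
width: 19.0
gripper_force: 21.4
clock: 13.37
ee_pos: [497.4, -46.9, 53.8]
orientation: [0.003, 0.052, 0.999, -0.0]
wrist_force: [0.7, -0.7, -0.3]
width: 20.1
gripper_force: 9.9
clock: 13.62
ee_pos: [495.1, -46.4, 50.3]
orientation: [-0.001, 0.052, 0.999, 0.0]
wrist_force: [0.2, -0.0, -0.7]
width: 19.8
gripper_force: 5.1
side tcp [495.1 -46.4  50.3] n 138
[[ 0  0  0  0  0  0  0  0  0  0]
 [ 0  0  0  0  0  0  0  0  0  0]
 [ 0  0  0  0  0  0  0  1  0  0]
 [ 0  0  0  0  0  0  0  0 31  0]
 [ 0  0  0  0  0  0  0  0 39  0]
 [ 0  0  0  0  0  0  0  0 23  0]
 [ 0  0  0  0  0  0  0  0 20  0]
 [ 0  0  0  0  0  0  0  0 19  0]
 [ 0  0  0  0  0  0  0  0  5  0]]
s range [ 47.  77. 143.] z-tcp [-19. -11.  -3.] L 6.0
top tcp [495.1 -46.4  50.3] n 83
[[ 0  0  0  0  0  0  0  0  0  0]
 [ 0  0  0  0  0  0  0  0  0  0]
 [ 0  0  0  0  0  0  0  0  0  0]
 
[... 468 characters left out ...]
  0  0  0  0  0  0  2  0  0]
 [ 0  0  0  0  0  0  0  9  0  0]
 [ 0  0  0  0  0  0  0 17 17  0]
 [ 0  0  0  0  0  0  0 30  6  0]
 [ 0  0  0  0  0  0  0 17  0  0]
 [ 0  0  0  0  0  0  0  9  0  0]
 [ 0  0  0  0  0  0  0  0  0  0]
 [ 0  0  0  0  0  0  0  0  0  0]]
s range [ 22.  65. 108.] z-tcp [-37. -25. -15.] L 7.4
top tcp [495.5 -46.5  50.6] n 32
[[ 0  0  0  0  0  0  0  0  0  0]
 [ 0  0  0  0  0  0  0  0  0  0]
 [ 0  0  0  0  0  0  0  0  0  0]
 [ 0  0  0  0  0  0  0  0  0  0]
 [ 0  0  0  0  0  0  0  0  0  0]
 [ 0  0  0  0  0  0  0  8  0  0]
 [ 0  0  0  0  0  0  0 23  0  0]
 [ 0  0  0  0  0  0  0  1  0  0]
 [ 0  0  0  0  0  0  0  0  0  0]]
s range [ 94. 104. 120.] z-tcp [-37. -35. -29.] L -1.3
```

It pivots at about 3 N: the tip has sunk to the mat. Now I raise it slowly at this grip so that it hangs.

```bash

python3 -m inch '[[[0,0,0.025],0],[[0,0,0.05],0],[[0,0,0.075],0],[[0,0,0.1],0],[[0,0,0.125],0],[[0,0,0.15],0],[[0,0,0.175],0],[[0,0,0.2],0]]'
python3 -m inch '[[[0,0,0.025],0],[[0,0,0.05],0],[[0,0,0.075],0],[[0,0,0.1],0],[[0,0,0.125],0],[[0,0,0.15],0],[[0,0,0.15],0],[[0,0,0.15],0]]'
python3 -c "
from h import *
profile('7')"
```

```text
clock: 14.73
ee_pos: [495.5, -46.5, 151.4]
orientation: [-0.0, 0.052, 0.999, 0.0]
wrist_force: [0.7, -0.9, -0.8]
width: 19.8
gripper_force: 3.1
clock: 15.4
ee_pos: [496.0, -46.6, 226.7]
orientation: [0.001, 0.052, 0.999, -0.0]
wrist_force: [0.1, -0.6, -1.6]
width: 20.0
gripper_force: 3.1
side tcp [496.  -46.6 226.7] n 134
[[ 0  0  0  0  0  0  0  2  0  0]
 [ 0  0  0  0  0  0  7 37  0  0]
 [ 0  0  0  0  0 11 33  8  0  0]
 [ 0  0  0  0  4 21  2  0  0  0]
 [ 0  0  0  3  3  0  0  0  0  0]
 [ 0  0  2  1  0  0  0  0  0  0]
 [ 0  0  0  0  0  0  0  0  0  0]
 [ 0  0  0  0  0  0  0  0  0  0]
 [ 0  0  0  0  0  0  0  0  0  0]]
s range [ 1. 28. 79.] z-tcp [-112.  -51.  -22.] L 8.6
top tcp [496.  -46.6 226.7] n 27
[[0 0 0 0 0 0 0 0 0 0]
 [0 0 0 0 0 0 0 0 0 0]
 [0 0 0 0 0 0 2 0 0 0]
 [0 0 0 0 1 4 3 0 0 0]
 [0 0 0 5 6 0 0 0 0 0]
 [0 0 5 1 0 0 0 0 0 0]
 [0 0 0 0 0 0 0 0 0 0]
 [0 0 0 0 0 0 0 0 0 0]
 [0 0 0 0 0 0 0 0 0 0]]
s range [37. 66. 90.] z-tcp [-124.  -95.  -53.] L -7.1
```

```bash

python3 -m inch '[[[0,0,0],0],[[0,0,0],0],[[0,0,0],0]]' 0.2331
python3 -c "
from h import *
profile('8')" | grep -E "range|tcp"
python3 -m inch '[[[0,0,0],0],[[0,0,0],0],[[0,0,0],0]]' 0.2334
python3 -c "
from h import *
profile('9')" | grep -E "range|tcp"
```

```text
clock: 15.75
ee_pos: [495.3, -46.4, 225.0]
orientation: [-0.001, 0.052, 0.999, 0.0]
wrist_force: [0.3, 0.0, 0.1]
width: 20.3
gripper_force: 2.4
side tcp [495.3 -46.4 225. ] n 152
s range [-2. 24. 69.] z-tcp [-123.  -55.  -21.] L 8.9
top tcp [495.3 -46.4 225. ] n 26
s range [17. 56. 74.] z-tcp [-174. -108.  -62.] L -5.5
clock: 16.1
ee_pos: [495.6, -46.5, 225.8]
orientation: [0.0, 0.052, 0.999, 0.0]
wrist_force: [0.0, 0.4, -1.0]
width: 20.0
gripper_force: 1.7
side tcp [495.6 -46.5 225.8] n 195
s range [-8.  8. 33.] z-tcp [-145.  -64.  -22.] L 7.6
top tcp [495.6 -46.5 225.8] n 1
```

```bash

python3 -m inch '[[[0,0,0],0],[[0,0,0],0],[[0,0,0],0]]' 0.2335
python3 -m inch '[[[0,0,0],0],[[0,0,0],0],[[0,0,0],0]]' 0 40
python3 -c "
from h import *
profile('10')
s=readout.get_state();print(s['joint_positions'].round(3))
# box centre again from open-top rim
q,d=load('top2'); W=world('top',d); m=(W[...,2]>168)&(W[...,2]<186)&(W[...,0]>480)&(W[...,0]<640)&(W[...,1]>150)&(W[...,1]<310)
print(m.sum(),cv2.minAreaRect(W[m][:,:2].astype(np.float32)))
cv2.imwrite('pics/c10.png',cv2.resize(q[110:180,130:200,::-1],None,fx=8,fy=8,interpolation=cv2.INTER_CUBIC))
"
```

```text
clock: 16.45
ee_pos: [495.6, -46.5, 225.9]
orientation: [0.0, 0.052, 0.999, 0.0]
wrist_force: [0.7, -1.1, -0.6]
width: 19.9
gripper_force: 1.4
clock: 16.7
ee_pos: [495.6, -46.5, 225.8]
orientation: [-0.0, 0.052, 0.999, 0.0]
wrist_force: [-0.3, -1.0, 0.5]
width: 18.3
gripper_force: 41.9
side tcp [495.6 -46.5 225.8] n 195
[[ 0  0  0  0  0  0 17 26  0  0]
 [ 0  0  0  4 25 41 28 18  0  0]
 [ 0  7 16 10  3  0  0  0  0  0]
 [ 0  0  0  0  0  0  0  0  0  0]
 [ 0  0  0  0  0  0  0  0  0  0]
 [ 0  0  0  0  0  0  0  0  0  0]
 [ 0  0  0  0  0  0  0  0  0  0]
 [ 0  0  0  0  0  0  0  0  0  0]
 [ 0  0  0  0  0  0  0  0  0  0]]
s range [-8.  8. 30.] z-tcp [-146.  -64.  -22.] L 8.1
top tcp [495.6 -46.5 225.8] n 0
[-0.208 -0.025  1.524  0.     1.642 -1.675]
277 ((553.3527221679688, 234.4875946044922), (72.62265014648438, 105.25047302246094), 28.314533233642578)
```

View pics/c10.png

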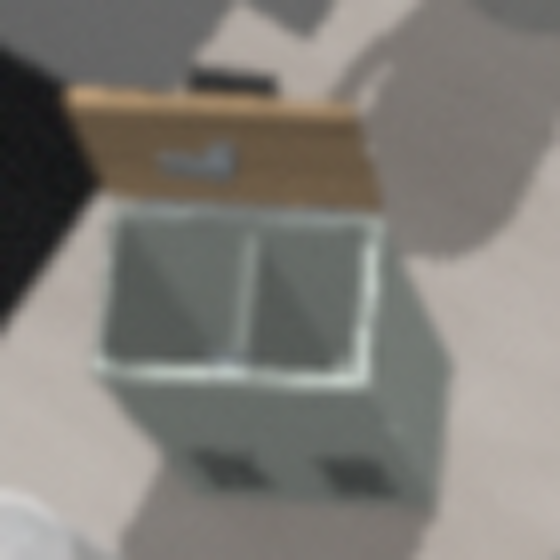

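```bash
python3 - <<'E'
from h import *
C=[at_z("top",130+x/8,110+y/8,178)[:2] for x,y in [(100,368),(368,382),(115,208),(383,215)]]
fl,fr,bl,br=C; print(np.round(C,1),np.mean(C,0)); c=np.mean(C,0)
for v in (fl-fr,bl-br): print(np.degrees(np.arctan2(v[1],v[0]))-90,np.hypot(*v))
for v in (bl-fl,br-fr): print(np.degrees(np.arctan2(v[1],v[0])),np.hypot(*v))
c=(c+[553.5,232.5])/2; a=np.radians(28.4); x=np.array([np.cos(a),np.sin(a)]);y=np.array([-x[1],x[0]])
for n,s in(("L",25),("R",-25)): 
    t=c+s*y-14*x; print(n,t,(t-[495.6,-46.5])/500)
E
```

```text
[[500.7 259.4]
 [548.6 170. ]
 [556.2 290.7]
 [607.  201.8]] [553.14200212 230.48043192]
28.209932126665166 101.48500757078969
29.74832846413311 102.3301189697774
29.36961713267627 63.77433936081257
28.62558707074426 66.51026862044199
L [529.11531581 246.82269135] [0.06703063 0.58664538]
R [552.89652627 202.84026271] [0.11459305 0.49868053]
```

```bash

python3 -m inch '[[[0,0,0.07],0],[[0,0,0.14],0.2],[[0,0.06,0.21],0.4],[[0,0.13,0.27],0.6],[[0.02,0.2,0.27],0.8],[[0.04,0.27,0.27],1],[[0.05,0.34,0.27],1],[[0.05,0.4,0.27],1]]'
python3 -m inch '[[[0.017,0.06,0],0.15],[[0.017,0.12,0],0.15],[[0.017,0.16,0],0.15],[[0.017,0.18,0],0.15],[[0.017,0.187,0],0.15],[[0.017,0.187,0],0.15],[[0.017,0.187,0],0.15]]'
python3 -c "
from h import *
profile('11',28.4,cams=['side'])"
```

```text
clock: 17.47
ee_pos: [521.1, 155.8, 360.6]
orientation: [0.0, -0.209, 0.978, 0.0]
wrist_force: [0.5, -0.5, -0.5]
width: 18.5
gripper_force: 41.9
clock: 18.05
ee_pos: [529.2, 246.0, 361.0]
orientation: [0.0, -0.246, 0.969, -0.0]
wrist_force: [-0.1, -0.7, 0.6]
width: 18.9
gripper_force: 41.9
side tcp [529.2 246.  361. ] n 753
[[ 0  0  0  0  0  0 10 30  0  0]
 [ 0  0  0  4 37 71 65 46  0  0]
 [ 0  8 11  8  6  5  0  0  0  0]
 [37 38 50  0  0  0  0  0  0  0]
 [ 0 15 19 35  0  0  0  0  0  0]
 [ 0 26  3  0  0  0  0  0  0  0]
 [ 0  0  0  0  0  0  0  0  0  0]
 [ 0  0  0  0  0  0  0  0  0  0]
 [ 0  0  0  0  0  0  0  0  0  0]]
s range [-18.  19.  84.] z-tcp [-215. -138.  -24.] L 4.0
```

```bash

python3 -m inch '[[[0,0,-0.03],0],[[0,0,-0.06],0],[[0,0,-0.09],0],[[0,0,-0.12],0],[[0,0,-0.15],0],[[0,0,-0.18],0],[[0,0,-0.18],0]]'
python3 -m inch '[[[0,0,-0.03],0],[[0,0,-0.06],0],[[0,0,-0.09],0],[[0,0,-0.12],0],[[0,0,-0.15],0],[[0,0,-0.15],0],[[0,0,-0.15],0]]'
```

```text
clock: 18.68
ee_pos: [528.0, 245.0, 267.2]
orientation: [-0.003, -0.246, 0.969, -0.0]
wrist_force: [0.7, 0.4, -1.9]
width: 18.1
gripper_force: 41.9
clock: 19.27
ee_pos: [529.1, 246.1, 196.1]
orientation: [-0.0, -0.246, 0.969, -0.0]
wrist_force: [-0.3, 0.8, -0.7]
width: 18.3
gripper_force: 41.9
```

No contact, and the tip is inside the left compartment. Now I release and retreat.

```bash

python3 -m inch '[[[0,0,0],0],[[0,0,0],0],[[0,0,0],0],[[0,0,0],0]]' 0.42 20
python3 -m inch '[[[0,0,0.05],0],[[0,0,0.12],0],[[0,0,0.2],0],[[0,0,0.27],0],[[-0.02,-0.08,0.3],0],[[-0.05,-0.16,0.3],0],[[-0.05,-0.24,0.3],0],[[-0.05,-0.32,0.3],0]]'
python3 -m inch '[[[0,-0.08,0],-1],[[0,-0.16,0],-1],[[0,-0.24,0],-1],[[0,-0.32,0],-1],[[0,-0.4,0],-1],[[0,-0.4,0],-1]]' 0.6
python3 - <<'E'
from h import *
q,d=snap('top','12'); W=world('top',d); p,_=snap('side','12')
cv2.imwrite('pics/c12.png',np.hstack([cv2.resize(q[110:180,130:200,::-1],None,fx=5.5,fy=5.5,interpolation=cv2.INTER_CUBIC),cv2.resize(p[180:280,170:270,::-1],None,fx=3.85,fy=3.85)]))
print(readout.get_state()['ee_pos'],readout.get_state()['orientation'])
hsv=cv2.cvtColor(q,cv2.COLOR_RGB2HSV)
m=(hsv[...,2]<50)&(W[...,2]>130)&(W[...,2]<180)&(abs(W[...,0]-553)<60)&(abs(W[...,1]-231)<70)
r=W[m][:,:2]-[553.3,231.5]; a=np.radians(28.4);print(m.sum(),r@[np.cos(a),np.sin(a)],r@[-np.sin(a),np.cos(a)],W[m][:,2])
s=hsv; k=(s[...,1]>150)&((s[...,0]<8)|(s[...,0]>172)); k[:,:255]=0;k[:,300:]=0;k[:215]=0;k[260:]=0
X=np.array([at_z("top",x,y,19)[:2] for y,x in np.argwhere(k)]);e=np.linalg.eigh(np.cov(X.T))[1][:,1]
print("red",len(X),X.mean(0),np.degrees(np.arctan2(e[1],e[0])),np.percentile((X-X.mean(0))@e,[0,100]))
E
```

```text
clock: 19.6
ee_pos: [529.6, 247.1, 197.2]
orientation: [0.001, -0.247, 0.969, 0.0]
wrist_force: [-0.2, 0.1, 0.2]
width: 36.0
gripper_force: 0.0
clock: 20.27
ee_pos: [503.4, 86.0, 347.7]
orientation: [0.002, -0.248, 0.969, -0.0]
wrist_force: [1.2, 0.2, 0.3]
width: 35.8
gripper_force: 0.0
clock: 20.77
ee_pos: [503.5, -119.6, 345.5]
orientation: [-0.0, 0.017, 1.0, -0.002]
wrist_force: [0.9, 1.2, -0.1]
width: 51.3
gripper_force: 0.0
[ 503.90419315 -114.37834451  345.97578572] [4.37283006e-05 1.38534346e-02 9.99903995e-01 2.86734565e-04]
4 [-16.63020251 -17.51442402 -19.49310323 -20.29051848] [26.62596005 22.67872688 26.58631694 22.70587958] [160.45395238 163.77739691 159.38496183 162.45659105]
red 106 [ 521.15627347 -199.32568236] -174.86891570803647 [-39.50498637  41.65093673]
```

View pics/c12.png

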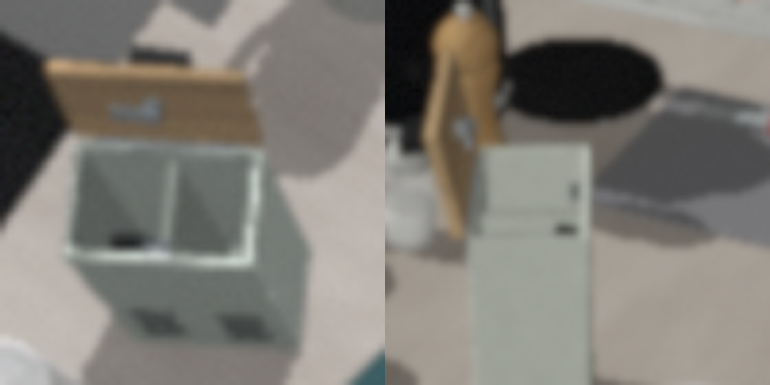

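The black knife stands in the left compartment, with its butt visible at (125,240) in the crop (box-local x −18, y ≈ 0, z ≈ 155 mm). Now for the red knife.

```bash

python3 -m inch '[[[-0.04,-0.08,-0.08],0.2],[[-0.04,-0.16,-0.16],0.2],[[-0.04,-0.173,-0.24],0.2],[[-0.04,-0.173,-0.32],0.2],[[-0.04,-0.173,-0.4],0.2],[[-0.04,-0.173,-0.48],0.2],[[-0.04,-0.173,-0.54],0.2],[[-0.04,-0.173,-0.56],0.2]]'
python3 -m inch '[[[0,0,0],0],[[0,0,0],0],[[0,0,0],0]]'
python3 - <<'E'
from h import *
q,d=snap('side','13'); W=world('side',d); hsv=cv2.cvtColor(q,cv2.COLOR_RGB2HSV)
m=(hsv[...,1]>150)&((hsv[...,0]<8)|(hsv[...,0]>172))&(W[...,2]<30)&(W[...,2]>5)&(abs(W[...,0]-520)<60)&(abs(W[...,1]+195)<40)
X=W[m];c=X.mean(0);e=np.linalg.eigh(np.cov(X[:,:2].T))[1][:,1];print(m.sum(),c,np.degrees(np.arctan2(e[1],e[0])),np.percentile((X[:,:2]-c[:2])@e,[0,100]))
E
```

```text
clock: 21.53
ee_pos: [481.4, -196.0, 60.3]
orientation: [-0.004, -0.041, 0.999, 0.003]
wrist_force: [-0.7, -0.1, -0.7]
width: 51.2
gripper_force: 0.0
clock: 21.78
ee_pos: [486.0, -199.3, 68.4]
orientation: [0.002, -0.041, 0.999, -0.001]
wrist_force: [-0.7, 0.0, 0.6]
width: 51.5
gripper_force: 0.0
94 [ 518.08996144 -191.54496396   15.35452454] -176.2035459068058 [-41.32753585  40.40180545]
```

```bash

python3 -m inch '[[[-0.004,0,-0.03],0],[[-0.004,0,-0.06],0],[[-0.004,0,-0.09],0],[[-0.004,0,-0.09],0],[[-0.004,0,-0.09],0],[[-0.004,0,-0.09],0]]'
python3 -m inch '[[[0,0,0],0],[[0,0,0],0],[[0,0,0],0],[[0,0,0],0],[[0,0,0],0],[[0,0,0],0]]' 0 20
python3 -m inch '[[[0,0,0.02],0],[[0,0,0.04],0],[[0,0,0.06],0],[[0,0,0.06],0]]' 0.23
python3 -m inch '[[[0,0,0],0],[[0,0,0],0],[[0,0,0],0]]' 0.232
python3 -m inch '[[[0,0,0],0],[[0,0,0],0],[[0,0,0],0]]' 0.2328
python3 -c "
from h import *
profile('14',4.5)"
```

```text
clock: 22.33
ee_pos: [483.6, -200.2, 23.2]
orientation: [0.002, -0.04, 0.999, -0.001]
wrist_force: [-0.2, -0.1, -1.2]
width: 51.0
gripper_force: 0.0
clock: 22.83
ee_pos: [482.9, -200.0, 22.2]
orientation: [0.001, -0.04, 0.999, -0.001]
wrist_force: [-0.4, 0.6, 5.7]
width: 19.5
gripper_force: 20.5
clock: 23.17
ee_pos: [483.7, -200.3, 53.8]
orientation: [0.002, -0.04, 0.999, -0.001]
wrist_force: [0.9, -0.6, -0.5]
width: 19.4
gripper_force: 9.3
clock: 23.42
ee_pos: [481.8, -199.3, 50.4]
orientation: [-0.0, -0.04, 0.999, 0.0]
wrist_force: [-0.3, -1.2, 0.5]
width: 19.5
gripper_force: 4.8
clock: 23.67
ee_pos: [481.9, -199.4, 50.5]
orientation: [-0.0, -0.04, 0.999, 0.0]
wrist_force: [-1.0, 0.0, 0.0]
width: 19.9
gripper_force: 3.0
side tcp [ 481.9 -199.4   50.5] n 106
[[ 0  0  0  0  0  0  0  0  0  0]
 [ 0  0  0  0  0  0  0  2  0  0]
 [ 0  0  0  0  0  0  0 11  0  0]
 [ 0  0  0  0  0  0  0 17 14  0]
 [ 0  0  0  0  0  0  0 26  5  0]
 [ 0  0  0  0  0  0  0 19  0  0]
 [ 0  0  0  0  0  0  0 12  0  0]
 [ 0  0  0  0  0  0  0  0  0  0]
 [ 0  0  0  0  0  0  0  0  0  0]]
s range [ 21.  66. 111.] z-tcp [-37. -25. -15.] L 7.4
top tcp [ 481.9 -199.4   50.5] n 13
[[ 0  0  0  0  0  0  0  0  0  0]
 [ 0  0  0  0  0  0  0  0  0  0]
 [ 0  0  0  0  0  0  0  0  0  0]
 [ 0  0  0  0  0  0  0  0  0  0]
 [ 0  0  0  0  0  0  0  0  0  0]
 [ 0  0  0  0  0  0  0  0  0  0]
 [ 0  0  0  0  0  0  0 12  0  0]
 [ 0  0  0  0  0  0  0  1  0  0]
 [ 0  0  0  0  0  0  0  0  0  0]]
s range [103. 111. 121.] z-tcp [-37. -36. -31.] L 0.8
```

Same behaviour as the black knife, so I repeat the slow lift, ease the grip in the same steps, and then clamp.

```bash

python3 -m inch '[[[0,0,0.025],0],[[0,0,0.05],0],[[0,0,0.075],0],[[0,0,0.1],0],[[0,0,0.125],0],[[0,0,0.15],0],[[0,0,0.175],0],[[0,0,0.2],0]]'
python3 -m inch '[[[0,0,0.025],0],[[0,0,0.05],0],[[0,0,0.075],0],[[0,0,0.1],0],[[0,0,0.125],0],[[0,0,0.15],0],[[0,0,0.15],0],[[0,0,0.15],0]]'
python3 -m inch '[[[0,0,0],0],[[0,0,0],0],[[0,0,0],0]]' 0.2331
python3 -m inch '[[[0,0,0],0],[[0,0,0],0],[[0,0,0],0]]' 0.2334
python3 -m inch '[[[0,0,0],0],[[0,0,0],0],[[0,0,0],0]]' 0.2335
python3 -m inch '[[[0,0,0],0],[[0,0,0],0],[[0,0,0],0]]' 0 40
python3 -c "
from h import *
profile('15',4.5)
s=readout.get_state();print(s['joint_positions'].round(3))"
```

```text
clock: 24.43
ee_pos: [481.9, -199.4, 151.2]
orientation: [-0.0, -0.04, 0.999, 0.0]
wrist_force: [-0.0, -0.3, 0.0]
width: 20.1
gripper_force: 2.8
clock: 25.1
ee_pos: [482.5, -199.7, 227.0]
orientation: [0.001, -0.04, 0.999, -0.0]
wrist_force: [0.0, -0.4, -1.5]
width: 20.1
gripper_force: 2.7
clock: 25.35
ee_pos: [481.6, -199.2, 224.7]
orientation: [-0.001, -0.04, 0.999, 0.001]
wrist_force: [0.9, 0.1, -0.6]
width: 19.9
gripper_force: 2.2
clock: 25.6
ee_pos: [482.0, -199.4, 225.5]
orientation: [-0.0, -0.04, 0.999, 0.0]
wrist_force: [0.2, 0.3, -0.4]
width: 20.0
gripper_force: 1.5
clock: 25.85
ee_pos: [482.1, -199.5, 225.9]
orientation: [0.0, -0.04, 0.999, 0.0]
wrist_force: [-0.1, 0.8, -1.8]
width: 20.2
gripper_force: 1.3
clock: 26.1
ee_pos: [482.1, -199.5, 225.9]
orientation: [0.0, -0.04, 0.999, 0.0]
wrist_force: [0.2, -0.5, -0.9]
width: 18.6
gripper_force: 41.2
side tcp [ 482.1 -199.5  225.9] n 144
[[ 0  0  0  0  2 11 13 22  0  0]
 [ 0  6  6  8 26 19 19 12  0  0]
 [ 0  0  0  0  0  0  0  0  0  0]
 [ 0  0  0  0  0  0  0  0  0  0]
 [ 0  0  0  0  0  0  0  0  0  0]
 [ 0  0  0  0  0  0  0  0  0  0]
 [ 0  0  0  0  0  0  0  0  0  0]
 [ 0  0  0  0  0  0  0  0  0  0]
 [ 0  0  0  0  0  0  0  0  0  0]]
s range [-9.  4. 17.] z-tcp [-151.  -64.  -23.] L 8.4
top tcp [ 482.1 -199.5  225.9] n 0
[-0.501  0.029  1.471  0.     1.642 -2.152]
```

```bash

python3 -m inch '[[[0,0,0.07],0],[[0,0,0.14],0],[[0,0.06,0.21],0],[[0,0.13,0.27],0],[[0.02,0.2,0.27],0],[[0.04,0.27,0.27],0.2],[[0.07,0.34,0.27],0.4],[[0.1,0.4,0.27],0.5]]'
python3 -m inch '[[[0.02,0.08,0],0.29],[[0.045,0.16,0],0.29],[[0.045,0.24,0],0.29],[[0.045,0.3,0],0.29],[[0.045,0.36,0],0.29],[[0.045,0.4,0],0.29],[[0.045,0.407,0],0.29],[[0.045,0.407,0],0.29]]'
python3 -m inch '[[[0,0,0],0],[[0,0,0],0]]'
python3 -c "
from h import *
profile('16',28.4,cams=['side'])"
```

```text
clock: 26.87
ee_pos: [532.2, 2.8, 361.9]
orientation: [0.001, -0.173, 0.985, -0.0]
wrist_force: [0.2, -0.1, 0.3]
width: 18.6
gripper_force: 41.2
clock: 27.53
ee_pos: [554.4, 205.3, 360.4]
orientation: [-0.0, -0.246, 0.969, -0.0]
wrist_force: [0.8, -0.2, -0.4]
width: 18.4
gripper_force: 41.2
clock: 27.7
ee_pos: [554.7, 202.8, 361.0]
orientation: [0.0, -0.244, 0.97, -0.0]
wrist_force: [0.4, 0.1, -1.1]
width: 18.2
gripper_force: 41.2
side tcp [554.7 202.8 361. ] n 804
[[ 0  0  0  0  0  9 19 31  0  0]
 [ 2  8  8  9 47 55 44 38  0  0]
 [ 0  0  0  0  0  0  0  0  0  0]
 [16 18 31  7  0  0  0  0  0  0]
 [ 0  4  0 23  0  0  0  0  0  0]
 [ 0  5  0  0  0  0  0  0  0  0]
 [ 0  0  0  0  0  0  0  0  0  0]
 [ 0  0  0  0  0  0  0  0  0  0]
 [ 0  0  0  0  0  0  0  0  0  0]]
s range [-17.  11.  64.] z-tcp [-226. -183.  -24.] L -15.0
```

```bash

python3 -m inch '[[[0,0,-0.03],0],[[0,0,-0.06],0],[[0,0,-0.09],0],[[0,0,-0.12],0],[[0,0,-0.15],0],[[0,0,-0.18],0],[[0,0,-0.18],0]]'
python3 -m inch '[[[0,0,-0.03],0],[[0,0,-0.06],0],[[0,0,-0.09],0],[[0,0,-0.12],0],[[0,0,-0.15],0],[[0,0,-0.15],0],[[0,0,-0.15],0]]'
```

```text
clock: 28.33
ee_pos: [553.4, 202.3, 267.0]
orientation: [-0.003, -0.243, 0.97, -0.0]
wrist_force: [-0.0, -0.7, -1.2]
width: 18.1
gripper_force: 41.2
clock: 28.92
ee_pos: [554.5, 203.2, 195.9]
orientation: [-0.001, -0.244, 0.97, -0.0]
wrist_force: [-0.6, 0.4, -0.7]
width: 18.7
gripper_force: 41.2
```

```bash

python3 -m inch '[[[0,0,0],0],[[0,0,0],0],[[0,0,0],0],[[0,0,0],0]]' 0.42 20
python3 -m inch '[[[0,0,0.05],0],[[0,0,0.12],0],[[0,0,0.2],0],[[0,0,0.27],0],[[-0.02,-0.08,0.3],0],[[-0.05,-0.16,0.3],0],[[-0.05,-0.24,0.3],0],[[-0.05,-0.32,0.3],0]]'
python3 -m inch '[[[0,-0.08,0],-1],[[0,-0.16,0],-1],[[0,-0.16,0],-1],[[0,-0.16,0],-1],[[0,-0.16,0],-1],[[0,-0.16,0],-1]]'
python3 - <<'E'
from h import *
q,d=snap('top','17'); W=world('top',d); p,_=snap('side','17')
cv2.imwrite('pics/c17.png',np.hstack([cv2.resize(q[110:180,130:200,::-1],None,fx=5.5,fy=5.5,interpolation=cv2.INTER_CUBIC),cv2.resize(p[180:280,170:270,::-1],None,fx=3.85,fy=3.85)]))
hsv=cv2.cvtColor(q,cv2.COLOR_RGB2HSV); a=np.radians(28.4)
B=(W[...,2]>100)&(W[...,2]<182)&(abs(W[...,0]-553)<60)&(abs(W[...,1]-231)<70)
for k in ((hsv[...,2]<50),(hsv[...,1]>130)&((hsv[...,0]<8)|(hsv[...,0]>172))):
    m=B&k; r=W[m][:,:2]-[553.3,231.5]; print(m.sum(),(r@[np.cos(a),np.sin(a)]).round(),(r@[-np.sin(a),np.cos(a)]).round(),W[m][:,2].round())
E
```

```text
clock: 29.25
ee_pos: [555.1, 204.1, 197.3]
orientation: [0.001, -0.244, 0.97, 0.0]
wrist_force: [-0.5, -0.5, -0.6]
width: 35.9
gripper_force: 0.0
clock: 29.92
ee_pos: [528.9, 43.0, 347.9]
orientation: [0.002, -0.245, 0.969, -0.0]
wrist_force: [1.0, -0.5, 0.1]
width: 36.2
gripper_force: 0.0
clock: 30.42
ee_pos: [529.6, -36.1, 346.4]
orientation: [0.0, 0.014, 1.0, 0.0]
wrist_force: [-0.7, 0.9, 0.0]
width: 35.9
gripper_force: 0.0
4 [-18. -16. -19. -20.] [26. 24. 27. 23.] [164. 160. 158. 160.]
0 [] [] []
```

View pics/c17.png

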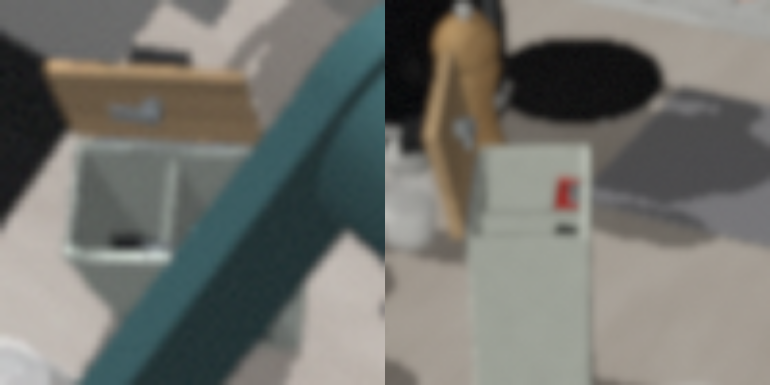

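The black knife is unchanged. The red handle shows in the right compartment in the side view (567,193), but the arm hides it from above. I clear the arm and measure its height.

```bash

python3 -m inch '[[[0,-0.08,0],0],[[0,-0.16,0],0],[[0,-0.24,0],0],[[0,-0.32,0],0],[[0,-0.32,0],0],[[0,-0.32,0],0],[[0,-0.32,0],0]]'
python3 - <<'E'
from h import *
a=np.radians(28.4)
for n in("top","side"):
    q,d=snap(n,'18'); W=world(n,d); hsv=cv2.cvtColor(q,cv2.COLOR_RGB2HSV)
    B=(W[...,2]>60)&(W[...,2]<240)&(abs(W[...,0]-553)<60)&(abs(W[...,1]-231)<70)
    for k in ((hsv[...,2]<50),(hsv[...,1]>120)&((hsv[...,0]<8)|(hsv[...,0]>172))):
        m=B&k; r=W[m][:,:2]-[553.3,231.5]; print(n,m.sum(),np.argwhere(m)[:6].tolist(),(r@[np.cos(a),np.sin(a)]).round(),(r@[-np.sin(a),np.cos(a)]).round(),W[m][:,2].round())
E
```

```text
clock: 31.1
ee_pos: [529.7, -195.3, 345.8]
orientation: [-0.0, 0.014, 1.0, 0.0]
wrist_force: [0.0, 0.3, -0.3]
width: 35.8
gripper_force: 0.0
top 5 [[153, 152], [153, 153], [154, 151], [154, 152], [154, 153]] [-17. -17. -21. -21. -20.] [27. 23. 29. 26. 23.] [160. 161. 163. 163. 162.]
top 19 [[153, 167], [153, 168], [153, 169], [153, 170], [153, 171], [154, 166]] [-15. -15. -17. -15. -14. -18. -19. -18. -20. -18. -18. -18. -22. -22.
 -22. -20. -21. -22. -19.] [-20. -23. -28. -29. -32. -17. -20. -23. -28. -29. -33. -36. -18. -21.
 -24. -26. -30. -33. -35.] [164. 163. 170. 163. 162. 161. 164. 163. 169. 163. 165. 164. 165. 164.
 164. 159. 165. 165. 159.]
side 21 [[212, 178], [213, 177], [213, 178], [214, 175], [214, 176], [214, 177]] [65. 67. 64. 71. 69. 66. 70. 68. 66. 70. 68. 65. 63. 70. 67. 65. 63. 70.
 67. 66. 63.] [-0.  4.  5.  6.  6.  9. 14. 13. 13. 17. 17. 18. 17. 19. 20. 18. 20. 18.
 21. 18. 21.] [221. 221. 221. 220. 220. 221. 221. 221. 221. 221. 221. 221. 221. 219.
 220. 219. 220. 217. 218. 216. 218.]
side 19 [[227, 216], [227, 217], [228, 215], [228, 216], [228, 217], [229, 215]] [-18. -20. -15. -18. -20. -15. -18. -20. -15. -18. -15. -18. -20. -15.
 -18. -20. -15. -18. -20.] [-30. -30. -25. -23. -24. -21. -19. -21. -19. -16. -18. -17. -14. -18.
 -15. -16. -19. -18. -15.] [163. 163. 163. 164. 164. 163. 164. 163. 161. 164. 160. 160. 162. 157.
 159. 158. 153. 154. 156.]
```

Both butts sit at z ≈ 163 mm, x ≈ −19 and y ≈ ±25 in the box frame, which means both knives stand on the bottom in separate compartments with the lid up. I hand the job in.

```bash
python3 -c "
from rig import robot
print(robot.finish_job())"
```

```text
the job is handed in; nothing more can be done
None
```

I turned the catch and the lid sprang up and stayed up, then dropped the black knife blade-down into the left compartment and the red into the right; I handed the job in at about 31 s, no verdict was returned, and the arm stayed clear of the glass, salt shaker and pepper mill, though I did not re-measure them.

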